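# Roll down the tiles of a pot stand

### The job

The ten tiles of the pot stand lie on their adhesive foam but still stand proud. Take the hand roller from its caddy and roll it along both columns of tiles with steady, firm downward pressure until every tile is fully bedded; use only the roller on the tiles, and do not press so hard (over 40 N) that a tile could crack. Then put the roller back upright in its caddy, let go, and leave the other things where they are.

Things in the scene. Friction and masses are not known exactly. Their poses are not given: they have to be found in the camera images.
- pot_stand: Pot stand, fixed, on four screw feet: a wooden deck 172 (x) x 152 (y) x 14 mm that does not give way, with two columns of five glazed tiles. Origin: on the worktop under the middle of the stand; x along the columns, y across them, z up. Each tile is 28 (x) x 62 (y) mm, joints 2 mm; tiles 1 to 5 of a column lie at x = -60, -30, 0, +30, +60 mm.
- column_a (a point): Point on the worktop under the middle of column a (y = -32 mm of the stand). The feet are set unevenly: the bedded tile tops lie 36 to 48 mm above the worktop at mid-stand, and the deck leans up to 0.035 rad lengthways (one end of the columns higher). No pose shows this: see it or feel for it. Proud tiles stand 3 mm higher than bedded ones.
- column_b (a point): Point on the worktop under the middle of column b (y = +32 mm of the stand); otherwise as column_a. The wooden edging beside the tiles is lower than the bedded tiles.
- caddy: Fixed grey caddy for the roller: base plate 100 (x) x 118 (y) x 6 mm, four posts 11 mm square at x = +-31.5, y = +-39 mm, 67 mm high. Origin: centre of the underside. The roller hangs in it upright, hood plate on the four posts, drum between them, drum axis along the caddy's y (either way round), with about 5 mm play each way.
- caddy_seat (a point): Where the roller's origin is when it hangs in the caddy: on the caddy's axis, 9 mm above the worktop.
- roller: Loose hand roller, about 0.45 kg, symmetrical. Origin: underside of the drum at its middle; z up along the grip, y along the drum axis. Rubber drum 54 mm diameter, 56 mm long, free to turn, between steel cheeks 38 mm wide (x), out to y = +-33 mm, lowest edge 10 mm up; dark hood plate 66 (x) x 92 (y) mm, 58 to 66 mm up.
- roller_grip (a point): Middle of the roller's upright wooden grip, 92 mm above its origin: 32 x 32 mm square with faces along the roller's x and y, from 66 to 118 mm up; hold it from above.
- drum (a joint): Turning of the roller's drum about the roller's y, rad, 0 at the start, no stops; turns freely.
- scissors: Loose blue-handled scissors lying on the right, bystander.
- steel_wool: Loose pad of steel wool, 55 x 65 x 33 mm, bystander.
- tumbler: Loose pale blue plastic tumbler, 72 mm wide, 122 mm tall, bystander.
- spare_tiles: Loose stack of three spare tiles, 28 x 62 x 21 mm, bystander.
- spice_jar: Loose spice jar, 44 mm wide, 105 mm tall, bystander.
- tile_a1 (a joint): How far tile 1 of column a has been pressed down, m: about 0 (0 to 0.0006) = standing proud, 0.003 to 0.0035 = fully bedded on its stop. Held by stiff adhesive foam: it moves only while pressed with more than about 12 N, and stays where it is left. Glaze may crack above 40 N.
- tile_a2 (a joint): How far tile 2 of column a has been pressed down, m: about 0 (0 to 0.0006) = standing proud, 0.003 to 0.0035 = fully bedded on its stop. Held by stiff adhesive foam: it moves only while pressed with more than about 12 N, and stays where it is left. Glaze may crack above 40 N.
- tile_a3 (a joint): How far tile 3 of column a has been pressed down, m: about 0 (0 to 0.0006) = standing proud, 0.003 to 0.0035 = fully bedded on its stop. Held by stiff adhesive foam: it moves only while pressed with more than about 12 N, and stays where it is left. Glaze may crack above 40 N.
- tile_a4 (a joint): How far tile 4 of column a has been pressed down, m: about 0 (0 to 0.0006) = standing proud, 0.003 to 0.0035 = fully bedded on its stop. Held by stiff adhesive foam: it moves only while pressed with more than about 12 N, and stays where it is left. Glaze may crack above 40 N.
- tile_a5 (a joint): How far tile 5 of column a has been pressed down, m: about 0 (0 to 0.0006) = standing proud, 0.003 to 0.0035 = fully bedded on its stop. Held by stiff adhesive foam: it moves only while pressed with more than about 12 N, and stays where it is left. Glaze may crack above 40 N.
- tile_b1 (a joint): How far tile 1 of column b has been pressed down, m: about 0 (0 to 0.0006) = standing proud, 0.003 to 0.0035 = fully bedded on its stop. Held by stiff adhesive foam: it moves only while pressed with more than about 12 N, and stays where it is left. Glaze may crack above 40 N.
- tile_b2 (a joint): How far tile 2 of column b has been pressed down, m: about 0 (0 to 0.0006) = standing proud, 0.003 to 0.0035 = fully bedded on its stop. Held by stiff adhesive foam: it moves only while pressed with more than about 12 N, and stays where it is left. Glaze may crack above 40 N.
- tile_b3 (a joint): How far tile 3 of column b has been pressed down, m: about 0 (0 to 0.0006) = standing proud, 0.003 to 0.0035 = fully bedded on its stop. Held by stiff adhesive foam: it moves only while pressed with more than about 12 N, and stays where it is left. Glaze may crack above 40 N.
- tile_b4 (a joint): How far tile 4 of column b has been pressed down, m: about 0 (0 to 0.0006) = standing proud, 0.003 to 0.0035 = fully bedded on its stop. Held by stiff adhesive foam: it moves only while pressed with more than about 12 N, and stays where it is left. Glaze may crack above 40 N.
- tile_b5 (a joint): How far tile 5 of column b has been pressed down, m: about 0 (0 to 0.0006) = standing proud, 0.003 to 0.0035 = fully bedded on its stop. Held by stiff adhesive foam: it moves only while pressed with more than about 12 N, and stays where it is left. Glaze may crack above 40 N.

How it is judged:
By the outcome, as a careful person would: the job done as asked, in the order asked, and still so for the second after the job is handed in, with the robot touching nothing.
It also fails if it takes over 67 s, if anything falls off the work surface, if the arm or the gripper's body presses on something with over 40 N, if the wrist force passes 120 N, or if a joint passes its speed limit or range.

### The arm

A 6-joint arm with a two-finger parallel gripper is mounted at the origin on a cart in front of the work surface, level with it; the furniture and walls round the work are solid. World frame = base frame: x ahead of the robot, y to its left, z up, the work surface at z = 0. Lengths are in m, angles in rad, forces in N, time in s.
With the tool pointing down it reaches from about 0.375 to 0.9 m from the base axis. Payload 3.1 kg.
Tool frame: the origin (TCP) lies at the very end of the fingers, on their centre line; the grasp point (between the pads) lies 19 mm behind it; z points along the fingers, y is the line along which they close (so a half turn about z gives the same grasp; the last joint's range is limited). The gripper opens to 85 mm and grips with 20 to 120 N. Pads are 22 mm wide; open, the fingers measure 114 mm over their backs; the gripper's body (76 mm by 85 mm) begins 54 mm behind the grasp point. The pads swing forward as they close: fully open they stand 13 mm farther back than shut.
Start: joints at [1.022, 0.527, 1.433, -0, 1.181, -0.178], TCP at [0.226, 0.583, 0.231] pointing down, gripper open.
Joint ranges: [-3.08, 3.08], [-0.75, 2.2], [0.22, 2.44], [-1.43, 4.57], [0, 2.65], [-2.85, 2.85]. Speed limits (rad/s): [2.79, 2.79, 3.14, 3.14, 3.14, 3.14].

### API

Orientations are given as a unit quaternion [x, y, z, w].
In Python, from station import sense, snapshot, camera_params, sign_off gives the robot as it stands.
- The arm moves only by the shell command python3 -m handwheel 'ROWS' [OPENING] [FORCE]. ROWS is JSON, a list that holds one entry, the list of rows, each a list of 4 numbers: the shift along the tool's x, y, z in units of 25 mm (1.0 is 25 mm), then the turn about the tool's z in units of 6 degrees (1.0 is 6 degrees). A call has 1 to 20 rows; each row shifts and turns the commanded pose from where the row before left it, along the tool's axes as they then stand; what a row does not reach is not made up. A row lasts 1/8 s, in which the tool goes at most 62.5 mm and 10.7 degrees, less where a joint would pass 70% of its speed; a pose out of reach is approached as far as the arm can. A call is refused whole if a number of a shift passes 1 or a number of a turn 1, either way. A call with a gripper value outside its range is refused whole. OPENING is the finger opening in mm, from 0 to 85.4, set as the call begins (- or left out, the last holds). The fingers move at their own pace and stop on an object; FORCE is the grip in N (left out, the last holds). Time passes only in rows, so rows that do not move let the fingers close. It gives the time, the measured TCP pose, the force, the opening and the grip force at its end, in the units of the state.
- sense(): the state, without advancing time (a new reading comes with each control period).
- snapshot(name): name is "scene" or "top" or "wrist"; returns (picture, depth): 420x560x3 uint8, red, green, blue; 420x560 float32, m along the optical axis (not along the pixel's ray), 0 where there is no reading.
- camera_params(name): a dict with "mtx" (3x3 intrinsics, pixels), "D" ([k1, k2, p1, p2, k3] as OpenCV has them; the pictures are not rectified), "extrinsics" (4x4, takes a point from camera to world coordinates); the wrist camera has in their place "hand_eye" (4x4, takes a point from camera to tool coordinates, whose origin is the TCP and whose axes are the flange's). Camera axes: x right, y up, looking along -z (the intrinsics and any distortion apply to the point x, -y, -z); pixel columns grow to the right and rows downward; lengths in m; the calibration is good to about 2 mm. A picture is of the moment at which its call begins: read the wrist's pose just before it. camera_params takes no time and is no camera call.
- sign_off(): hands the job in; it is judged then, once.
The state is a dict: "t": time; "q": joint angles; "qd": joint speeds; "tau": joint torques, N m; "tcp_pos": TCP position; "tool_rot": TCP orientation; "force": force on the tool from outside, world axes, zero at the start; "ft_torque": the same for the moment, N m; "finger_gap": opening from 0.0 (shut) to 1.0 (fully open); "gripper_force": force on a finger pad.
Only numpy, scipy, OpenCV 4.12 (cv2) and the standard library are available. Lean on these libraries where they do the work, as an engineer would, in place of code of your own. Each camera call takes 0.05 s, during which the arm holds its last target. There are 200 camera calls.

## Working session

There is one attempt and no reset: what is moved stays moved. The work goes in short steps, Python scripts to look and compute and a shell command to move; the robot and the scene stay as the last step left them, time stands still between calls to the robot, and variables do not carry over. Pictures are saved under pics/ and viewed, at most 10 in all, crops included, and the job is handed in when it is done.

```bash
ls; mkdir -p pics
python3 - <<'E'
from station import *
import cv2,numpy as np
s=sense();print({k:np.round(v,3) for k,v in s.items()})
for n in ("scene","top"):
    p,d=snapshot(n);np.savez(f"{n}0.npz",p=p,d=d);cv2.imwrite(f"pics/{n}0.png",p[:,:,::-1])
    c=camera_params(n);print(n,{k:np.round(v,3).tolist() for k,v in c.items()})
c=camera_params("wrist");print({k:np.round(v,3).tolist() for k,v in c.items()})
E
```

```text
pics
{'t': np.float64(0.0), 'q': array([ 1.021,  0.528,  1.434,  0.   ,  1.181, -0.178]), 'qd': array([-0.   , -0.001,  0.001, -0.   , -0.001,  0.001]), 'tau': array([-0.0000e+00, -4.4236e+01, -1.7802e+01, -0.0000e+00,  8.0000e-03,
       -0.0000e+00]), 'tcp_pos': array([0.226, 0.582, 0.23 ]), 'tool_rot': array([ 0.184,  0.983, -0.001, -0.   ]), 'force': array([ 0.088, -0.187,  0.099]), 'ft_torque': array([-0.001, -0.05 , -0.032]), 'gripper_force': np.float64(0.0), 'finger_gap': np.float64(1.003)}
scene {'mtx': [[417.778, 0.0, 274.389], [0.0, 417.778, 213.128], [0.0, 0.0, 1.0]], 'D': [-0.009, 0.0, 0.0, 0.0, 0.0], 'extrinsics': [[0.901, 0.252, -0.353, 0.084], [-0.433, 0.566, -0.701, -0.819], [0.023, 0.785, 0.619, 0.904], [0.0, 0.0, 0.0, 1.0]]}
top {'mtx': [[447.265, 0.0, 276.7], [0.0, 447.265, 208.188], [0.0, 0.0, 1.0]], 'D': [0.016, 0.0, 0.0, 0.0, 0.0], 'extrinsics': [[-0.0, 0.974, -0.225, 0.227], [-1.0, -0.002, -0.007, 0.087], [-0.007, 0.225, 0.974, 1.494], [0.0, 0.0, 0.0, 1.0]]}
{'mtx': [[307.219, 0.0, 277.498], [0.0, 307.219, 210.691], [0.0, 0.0, 1.0]], 'D': [-0.06, 0.0, 0.0, 0.0, 0.0], 'hand_eye': [[-0.001, 0.958, 0.286, 0.072], [1.0, 0.001, 0.0, -0.001], [0.0, 0.286, -0.958, -0.142], [0.0, 0.0, 0.0, 1.0]]}
```

View pics/scene0.png

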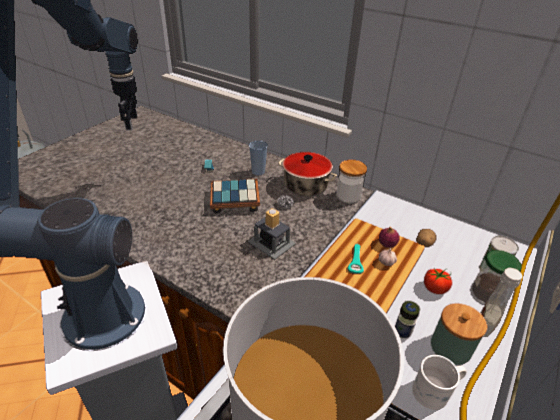

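View pics/top0.png

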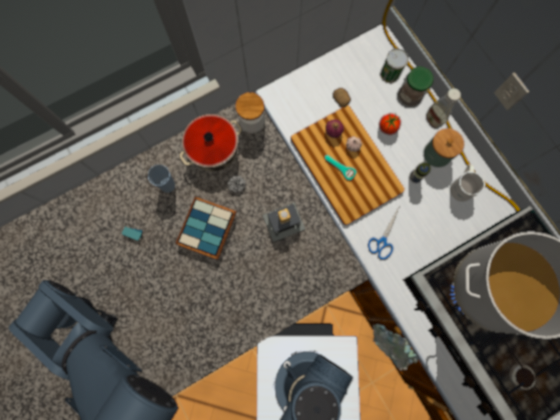

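The scene view shows the stand at about (235,193) and the roller in its caddy at (272,232). In the top view they are at (207,228) and (284,220), with the tumbler at (162,178), steel wool at (237,185) and spare tiles at (132,233).

```bash
cat > h.py <<'E'
import numpy as np,cv2
from station import *
from scipy.spatial.transform import Rotation as R
def load(n):
    z=np.load(f"{n}.npz");return z['p'],z['d']
def rays(cp,uv):
    q=cv2.undistortPoints(np.float64(uv).reshape(-1,1,2),cp['mtx'] if isinstance(cp['mtx'],np.ndarray) else np.array(cp['mtx']),np.array(cp['D']))[:,0]
    return np.c_[q[:,0],-q[:,1],-np.ones(len(q))]
def T_of(cp,s=None):
    if 'extrinsics' in cp: return np.array(cp['extrinsics'])
    T=np.eye(4);T[:3,:3]=R.from_quat(s['tool_rot']).as_matrix();T[:3,3]=s['tcp_pos'];return T@np.array(cp['hand_eye'])
def plane(cp,uv,z,s=None):
    T=T_of(cp,s);r=rays(cp,uv)@T[:3,:3].T;o=T[:3,3];return o+r*((z-o[2])/r[:,2])[:,None]
def cloud(cp,d,s=None):
    v,u=np.mgrid[:d.shape[0],:d.shape[1]];r=rays(cp,np.c_[u.ravel(),v.ravel()])*d.ravel()[:,None]
    T=T_of(cp,s);return (r@T[:3,:3].T+T[:3,3]).reshape(*d.shape,3)
def two(cp1,uv1,s1,cp2,uv2,s2):
    A=[];b=[]
    for cp,uv,s in((cp1,uv1,s1),(cp2,uv2,s2)):
        T=T_of(cp,s);r=(rays(cp,[uv])@T[:3,:3].T)[0];r/=np.linalg.norm(r);P=np.eye(3)-np.outer(r,r);A.append(P);b.append(P@T[:3,3])
    return np.linalg.lstsq(np.vstack(A),np.hstack(b),rcond=None)[0]
E
python3 - <<'E'
from h import *
for n,(us,vs) in {"top":((170,245),(190,268)),"scene":((195,275),(170,220))}.items():
    p,d=load(n+"0");C=cloud(camera_params(n),d)
    P=C[vs[0]:vs[1],us[0]:us[1]].reshape(-1,3)
    m=(P[:,2]>.03)&(P[:,2]<.07);Q=P[m]
    r=cv2.minAreaRect(Q[:,:2].astype(np.float32));print(n,m.sum(),r,np.median(Q[:,2]))
for n,(us,vs) in {"top":((262,310),(198,245)),"scene":((245,300),(200,262))}.items():
    p,d=load(n+"0");C=cloud(camera_params(n),d)
    P=C[vs[0]:vs[1],us[0]:us[1]].reshape(-1,3);I=p[vs[0]:vs[1],us[0]:us[1]]
    hsv=cv2.cvtColor(I,cv2.COLOR_RGB2HSV).reshape(-1,3)
    for lo,hi in((.09,.15),(.06,.085),(.004,.012)):
        m=(P[:,2]>lo)&(P[:,2]<hi)
        if m.sum()>4: print(n,lo,m.sum(),cv2.minAreaRect(P[m][:,:2].astype(np.float32)),np.median(P[m],0))
    m=(hsv[:,1]>90)&(hsv[:,0]>8)&(hsv[:,0]<28)&(hsv[:,2]>100);print('wood',m.sum(),P[m].mean(0),P[m].max(0))
    c=np.argwhere(m.reshape(I.shape[:2]));print(c.mean(0)[::-1]+[us[0],vs[0]])
for n in("scene","top"): print(n,cv2.imwrite(f"pics/x{n}.png",np.zeros((2,2)))) if 0 else None
E
```

```text
top 2354 ((0.49878108501434326, 0.3319823741912842), (0.1526288539171219, 0.17237341403961182), 69.987548828125) 0.0471723540663479
scene 1321 ((0.49855682253837585, 0.326084703207016), (0.1599227339029312, 0.17208132147789001), 69.5029067993164) 0.04776069649834436
top 0.09 125 ((0.523291826248169, 0.07475405931472778), (0.03326355665922165, 0.03268440067768097), 20.791227340698242) [0.52023036 0.07370838 0.12489839]
top 0.06 449 ((0.5233262181282043, 0.07459555566310883), (0.07427386194467545, 0.09164655208587646), 21.385391235351562) [0.51865481 0.07637005 0.07425745]
top 0.004 370 ((0.5274274945259094, 0.06748567521572113), (0.1607487052679062, 0.1596449911594391), 89.81541442871094) [0.5020177  0.07610117 0.00621248]
wood 75 [0.51996233 0.07409801 0.13637435] [0.55719062 0.09247303 1.49404599]
[283.81333333 214.76      ]
scene 0.09 184 ((0.5223165154457092, 0.0665445625782013), (0.03425643965601921, 0.03183082118630409), 24.46415138244629) [0.51876016 0.05950883 0.11835685]
scene 0.06 361 ((0.5202005505561829, 0.06807097047567368), (0.07379218190908432, 0.09394963830709457), 20.233966827392578) [0.5125681  0.05221702 0.0753159 ]
scene 0.004 474 ((0.5554108023643494, 0.13613207638263702), (0.3061501681804657, 0.18451818823814392), 61.659950256347656) [0.50939658 0.05395567 0.00672205]
wood 153 [0.52815356 0.08267241 0.09934433] [0.61625372 0.25329346 0.13189265]
[271.54248366 216.61437908]
```

```bash
python3 -m handwheel '[[[-0.94,-0.35,0,0],[-0.94,-0.35,0,0],[-0.94,-0.35,0,0],[-0.94,-0.35,0,0],[-0.94,-0.35,0,0],[-0.94,-0.35,0,0],[-0.94,-0.35,0,0],[-0.94,-0.35,0,0],[-0.94,-0.35,0,0],[-0.94,-0.35,0,0],[-0.94,-0.35,0,0],[-0.94,-0.35,0,0],[-0.94,-0.35,0,0],[-0.94,-0.35,0,0],[0,0,0,0],[0,0,0,0]]]' 85
cat > snap.py <<'E'
from h import *
import sys,pickle
n=sys.argv[1];s=sense();p,d=snapshot("wrist");pickle.dump((s,p,d),open(n+".pkl","wb"));cv2.imwrite(f"pics/{n}.png",p[:,:,::-1])
print(s['t'],s['tcp_pos'],s['tool_rot'])
E
python3 snap.py w1
```

```text
t: 2.1
tcp_pos: [0.4878, 0.3493, 0.2309]
tool_rot: [0.184, 0.983, -0.0, -0.001]
force: [-0.2, -0.7, -0.5]
finger_gap: 1.001
gripper_force: 0.0
2.1 [0.48784545 0.34931975 0.2309344 ] [ 1.84402587e-01  9.82850529e-01 -1.59106981e-04 -7.05515972e-04]
```

View pics/w1.png

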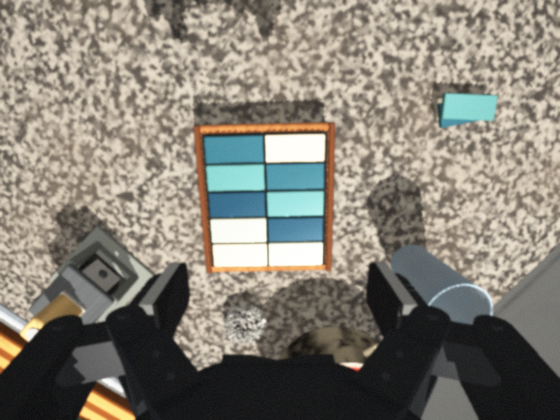

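The wrist view shows the stand's tiles spanning (203..328, 133..268) in two columns running vertically. The spare tiles are at (468,108), the tumbler at (440,285) and the caddy with roller at (90,290).

```bash
python3 -m handwheel '[[[-0.52,-0.99,0,0],[-0.52,-0.99,0,0],[-0.52,-0.99,0,0],[-0.52,-0.99,0,0],[-0.52,-0.99,0,0],[-0.52,-0.99,0,0],[-0.52,-0.99,0,0],[-0.52,-0.99,0,0],[-0.52,-0.99,0,0],[-0.52,-0.99,0,0],[0,0,0,1],[0,0,0,1],[0,0,0,1],[0,0,0,1],[0,0,0,1],[0,0,0,1],[0,0,0,1],[0,0,0,1],[0,0,0,0],[0,0,0,0]]]' 85
python3 snap.py w2
```

```text
t: 4.65
tcp_pos: [0.5199, 0.0719, 0.2314]
tool_rot: [0.567, 0.824, 0.0, -0.0]
force: [1.1, -0.1, -0.0]
finger_gap: 0.998
gripper_force: 0.0
4.65 [0.51990732 0.07193185 0.23138083] [ 5.67185236e-01  8.23590252e-01  2.15172125e-05 -5.97390207e-05]
```

View pics/w2.png

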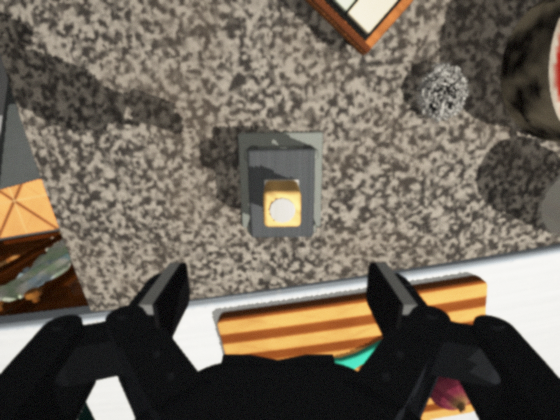

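Run:
```python
from h import *
import pickle
cp=camera_params("wrist")
s,p,d=pickle.load(open("w1.pkl","rb"));C=cloud(cp,d,s)
P=C[126:270,198:335].reshape(-1,3);m=(P[:,2]>.03)&(P[:,2]<.07);Q=P[m]
print("stand",cv2.minAreaRect(Q[:,:2].astype(np.float32)),np.median(Q[:,2]))
Q=C[138:266,208:325].reshape(-1,3)
hh=np.median(Q[:,2]);Q=Q[abs(Q[:,2]-hh)<.006]
print("tiles plane z=ax+by+c about mean",np.linalg.lstsq(np.c_[Q[:,:2]-Q[:,:2].mean(0),np.ones(len(Q))],Q[:,2],rcond=None)[0],Q.mean(0))
# tile corners by rays on plane hh : saturated non-wood mask
hsv=cv2.cvtColor(p,cv2.COLOR_RGB2HSV)
s2,p2,d2=pickle.load(open("w2.pkl","rb"));C2=cloud(cp,d2,s2)
for lo,hi in((.115,.14),(.068,.085),(.05,.085)):
    m=((C2[:,:,2]>lo)&(C2[:,:,2]<hi));m[:, :120]=0;m[:,430:]=0;m[:100]=0;m[310:]=0
    n,l,st,ce=cv2.connectedComponentsWithStats(m.astype(np.uint8))
    for i in range(1,n):
        if st[i,4]>150:
            P=C2[l==i];print(lo,st[i],cv2.minAreaRect(P[:,:2].astype(np.float32)),np.median(P,0))
```

```text
stand ((0.4998626112937927, 0.3308945894241333), (0.15295705199241638, 0.16671587526798248), 68.6531982421875) 0.04819717462246356
tiles plane z=ax+by+c about mean [ 0.01460038 -0.00438707  0.04859549] [0.4982391  0.33092083 0.04859549]
0.115 [ 263  188   38   39 1392] ((0.523046612739563, 0.07207033783197403), (0.03182560205459595, 0.032545171678066254), 21.60706901550293) [0.52202692 0.07448785 0.12689605]
0.068 [ 247  148   68   89 4181] ((0.5228766798973083, 0.0726061537861824), (0.06740768998861313, 0.09111833572387695), 20.6639347076416) [0.51737385 0.08672683 0.07474965]
0.05 [ 244  147   74   90 4296] ((0.5226874947547913, 0.07236869633197784), (0.0731993168592453, 0.09160831570625305), 21.41280746459961) [0.517304   0.0868159  0.07471617]
```

The wrist view shows the roller square to the image, with the grip top at (282,210) and the hood at (281,192). All clear around it for the fingers.

```bash
python3 -m handwheel '[[[-0.03,0.12,0.9,0],[0,0,0.9,0],[0,0,0.9,0],[0,0,0.9,0],[0,0,0.9,0],[0,0,0.8,0],[0,0,0.6,0],[0,0,0,0],[0,0,0,0]]]' 85
python3 -m handwheel '[[[0,0,0,0],[0,0,0,0],[0,0,0,0],[0,0,0,0],[0,0,0,0],[0,0,0,0],[0,0,0,0],[0,0,0,0]]]' 0 100
```

```text
t: 5.82
tcp_pos: [0.5237, 0.0717, 0.0843]
tool_rot: [0.568, 0.823, 0.0, 0.0]
force: [0.3, -0.2, 0.0]
finger_gap: 1.001
gripper_force: 0.0
t: 6.82
tcp_pos: [0.5237, 0.0717, 0.0845]
tool_rot: [0.568, 0.823, 0.0, 0.0]
force: [0.1, -0.6, 5.3]
finger_gap: 0.36
gripper_force: 98.8
```

```bash
python3 -m handwheel '[[[0,0,-0.5,0],[0,0,-0.8,0],[0,0,-0.9,0],[0,0,-0.9,0],[0,0,-0.9,0],[0,0,-0.6,0],[0,0,0,0]]]' 
python3 snap.py w3
python3 - <<'E'
from h import *
import pickle
cp=camera_params("wrist")
s,p,d=pickle.load(open("w1.pkl","rb"));C=cloud(cp,d,s)
hsv=cv2.cvtColor(p,cv2.COLOR_RGB2HSV).astype(int)
reg=np.zeros(d.shape,bool);reg[118:280,190:345]=1
wood=reg&(hsv[:,:,0]<15)&(hsv[:,:,1]>120)&(hsv[:,:,2]>60)
reg&=(C[:,:,2]>.03)
t=(reg&~wood).astype(np.uint8);t=cv2.morphologyEx(t,cv2.MORPH_OPEN,np.ones((7,7)))
n,l,st,ce=cv2.connectedComponentsWithStats(t);i=1+st[1:,4].argmax();print(st[i])
c=max(cv2.findContours((l==i).astype(np.uint8),cv2.RETR_EXTERNAL,cv2.CHAIN_APPROX_NONE)[0],key=cv2.contourArea)[:,0]
X=plane(cp,c,.0485,s);print(cv2.minAreaRect(X[:,:2].astype(np.float32)))
s3,p3,d3=pickle.load(open("w3.pkl","rb"));C3=cloud(cp,d3,s3)
m=(d3>.2)&(d3<.32);m[:,:200]=0;m[:,360:]=0;m[280:]=0
print(np.argwhere(m).min(0),np.argwhere(m).max(0))
T=np.eye(4);T[:3,:3]=R.from_quat(s3['tool_rot']).as_matrix();T[:3,3]=s3['tcp_pos']
L=(C3-T[:3,3])@T[:3,:3]
for lo,hi in((-.055,-.03),(-.01,.025),(.025,.09)):
    q=L[(L[:,:,2]>lo)&(L[:,:,2]<hi)&(abs(L[:,:,0])<.06)&(abs(L[:,:,1])<.036)]
    if len(q)>20: print(lo,len(q),cv2.minAreaRect(q[:,:2].astype(np.float32)),np.median(q,0))
E
```

```text
t: 7.7
tcp_pos: [0.5236, 0.0717, 0.1997]
tool_rot: [0.568, 0.823, 0.0, 0.001]
force: [-0.2, -0.4, -3.2]
finger_gap: 0.365
gripper_force: 99.4
7.7 [0.5236363  0.07169382 0.19966282] [5.68132102e-01 8.22936789e-01 4.87155355e-04 8.48000477e-04]
[  202   132   125   139 16205]
((0.5009902715682983, 0.3297771215438843), (0.13144908845424652, 0.15606969594955444), 69.87704467773438)
[  0 200] [162 359]
-0.055 10200 ((0.0010383240878582, -1.2964010238647461e-05), (0.032397374510765076, 0.07199131697416306), 0.11585771292448044) [ 6.88404971e-03  5.89494385e-05 -4.28323720e-02]
-0.01 9969 ((0.021131601184606552, -0.0008185133337974548), (0.06652040779590607, 0.05107118561863899), 89.35198211669922) [ 0.02672622 -0.00075756  0.00967696]
```

View pics/w3.png

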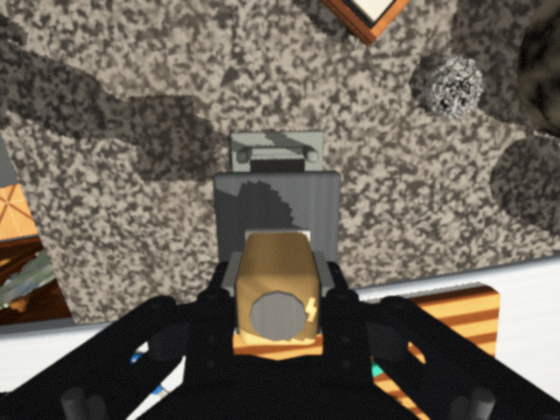

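The roller is held squarely by its grip, seen at (278,290), and hangs clear of the caddy (posts at about (277,155)).

```bash
python3 - <<'E'
from h import *
cp=camera_params("top");p,d=load("top0");C=cloud(cp,d)
a=np.radians(-20.1);u=np.array([np.cos(a),np.sin(a)]);v=np.array([-u[1],u[0]]);o=np.array([.4995,.331])
Q=C.reshape(-1,3);L=np.c_[(Q[:,:2]-o)@u,(Q[:,:2]-o)@v,Q[:,2]]
for lo in (.02,.06,.1):
    m=((L[:,2]>lo)&(L[:,2]<.4)&(abs(L[:,0])<.26)&(abs(L[:,1])<.2)).reshape(d.shape)
    n,l,st,ce=cv2.connectedComponentsWithStats(m.astype(np.uint8))
    for i in range(1,n):
        if st[i,4]>20:
            q=L[(l==i).ravel()];print(lo,st[i,:4],q.min(0).round(3),q.max(0).round(3))
E
python3 -m handwheel '[[[0,0,0,0.9],[0,0,0,0.9],[0,0,0,1],[0,0,0,1],[0,0,0,1],[0,0,0,1],[0,0,0,1],[0,0,0,0]]]'
```

```text
0.02 [180 135  54  37] [ 0.169 -0.001  0.02 ] [0.26 0.18 0.13]
0.02 [153 165  22  27] [0.062 0.154 0.02 ] [0.13  0.2   0.127]
0.02 [228 176  17  16] [ 0.151 -0.061  0.02 ] [ 0.205 -0.008  0.04 ]
0.02 [175 197  61  63] [-0.087 -0.076  0.027] [0.085 0.077 0.062]
0.02 [267 211   9  12] [ 0.083 -0.2    0.061] [ 0.123 -0.176  0.08 ]
0.06 [180 135  54  33] [ 0.169 -0.001  0.06 ] [0.26 0.18 0.13]
0.06 [153 165  20  25] [0.062 0.154 0.06 ] [0.13  0.2   0.127]
0.06 [267 211   9  12] [ 0.083 -0.2    0.061] [ 0.123 -0.176  0.08 ]
0.1 [189 136  38  23] [0.202 0.019 0.1  ] [0.26  0.153 0.13 ]
0.1 [153 173  18  14] [0.062 0.154 0.102] [0.114 0.196 0.124]
t: 8.75
tcp_pos: [0.5223, 0.0717, 0.1976]
tool_rot: [0.819, 0.574, -0.001, -0.001]
force: [-0.1, -0.1, -3.1]
finger_gap: 0.362
gripper_force: 99.3
```

```bash
python3 -m handwheel '[[[0.9,-0.2,0,0],[0.91,-0.2,0,0],[0.91,-0.2,0.2,0],[0.91,-0.21,0.2,0],[0.91,-0.21,0.3,0],[0.91,-0.21,0.4,0],[0.91,-0.21,0.4,0],[0.9,-0.2,0.4,0],[0.9,-0.2,0.4,0],[0,0,0,0],[0,0,0,0]]]'
for i in 1; do python3 -m handwheel '[[[0,0,0.2,0],[0,0,0.2,0],[0,0,0,0]]]'; python3 -m handwheel '[[[0,0,0.08,0],[0,0,0,0]]]';  done
```

```text
t: 10.12
tcp_pos: [0.5498, 0.279, 0.1411]
tool_rot: [0.819, 0.574, -0.0, 0.0]
force: [-0.1, -0.6, -4.4]
finger_gap: 0.364
gripper_force: 99.2
t: 10.5
tcp_pos: [0.5496, 0.2785, 0.1308]
tool_rot: [0.82, 0.573, -0.001, -0.0]
force: [-0.4, 0.3, -3.6]
finger_gap: 0.362
gripper_force: 99.2
t: 10.75
tcp_pos: [0.5499, 0.279, 0.1292]
tool_rot: [0.819, 0.573, -0.0, -0.0]
force: [0.3, 0.2, -3.9]
finger_gap: 0.368
gripper_force: 99.2
```

```bash
python3 -m handwheel '[[[0,0,0.08,0],[0,0,0,0]]]' | egrep 'pos|^force'; python3 -m handwheel '[[[0,0,0.04,0],[0,0,0,0]]]'| egrep 'pos|^force'; python3 -m handwheel '[[[0,0,0.04,0],[0,0,0,0]]]'| egrep 'pos|^force'
```

```text
tcp_pos: [0.5498, 0.2791, 0.1272]
force: [-0.1, -0.9, -4.7]
tcp_pos: [0.5499, 0.2791, 0.1262]
force: [-0.1, 0.4, -4.1]
tcp_pos: [0.5501, 0.2791, 0.1256]
force: [-0.3, -1.0, -2.6]
```

```bash
python3 -m handwheel '[[[0,0,0.02,0],[0,0,0,0]]]' | egrep 'pos|^force'; python3 -m handwheel '[[[0,0,0.02,0],[0,0,0,0]]]'| egrep 'pos|^force'; python3 -m handwheel '[[[0,0,0.02,0],[0,0,0,0]]]'| egrep 'pos|^force'
```

```text
tcp_pos: [0.5503, 0.2791, 0.1253]
force: [-0.5, -1.1, 0.2]
tcp_pos: [0.5504, 0.2791, 0.1249]
force: [-0.4, -1.5, 2.3]
tcp_pos: [0.5505, 0.2791, 0.1246]
force: [-0.6, -1.7, 5.5]
```

```bash
for i in 1; do python3 -m handwheel '[[[0,0,0.04,0],[0,0,0,0]]]' | egrep 'pos|^force'; python3 -m handwheel '[[[0,0,0.04,0],[0,0,0,0]]]'| egrep 'pos|^force'; python3 -m handwheel '[[[0,0,0.04,0],[0,0,0,0]]]'| egrep 'pos|^force'; python3 -m handwheel '[[[0,0,0,0],[0,0,0,0]]]'| egrep 'pos|^force'; done
```

```text
tcp_pos: [0.5507, 0.2791, 0.124]
force: [-2.4, -0.7, 7.9]
tcp_pos: [0.5508, 0.279, 0.1231]
force: [-0.4, -2.8, 7.1]
tcp_pos: [0.5509, 0.279, 0.1221]
force: [-1.7, -2.4, 7.0]
tcp_pos: [0.5509, 0.279, 0.1221]
force: [-0.4, -2.2, 7.4]
```

```bash
for i in 1; do python3 -m handwheel '[[[0,0,0.04,0],[0,0,0,0]]]' | egrep 'pos|^force'; python3 -m handwheel '[[[0,0,0.04,0],[0,0,0,0]]]'| egrep 'pos|^force'; python3 -m handwheel '[[[0,0,0.04,0],[0,0,0,0]]]'| egrep 'pos|^force';  done
```

```text
tcp_pos: [0.5511, 0.279, 0.1214]
force: [-1.1, -1.7, 8.5]
tcp_pos: [0.5514, 0.279, 0.121]
force: [-0.8, -3.3, 11.4]
tcp_pos: [0.5519, 0.2789, 0.1206]
force: [-1.4, -3.1, 13.6]
```

```bash
G="egrep pos|^force"; python3 -m handwheel '[[[0,0,0.05,0],[0,0,0,0]]]' | egrep 'pos|^force'; python3 -m handwheel '[[[0,-0.22,0.003,0],[0,-0.22,0.003,0],[0,-0.22,0.003,0]]]'| egrep 'pos|^force'; python3 -m handwheel '[[[0,-0.22,0.003,0],[0,-0.22,0.003,0],[0,-0.22,0.003,0]]]'| egrep 'pos|^force'
```

```text
tcp_pos: [0.5524, 0.2787, 0.1201]
force: [-0.9, -3.3, 15.8]
tcp_pos: [0.5403, 0.2836, 0.121]
force: [4.6, -8.8, 17.8]
tcp_pos: [0.5224, 0.2898, 0.1204]
force: [-1.4, -6.5, 22.5]
```

```bash
python3 -m handwheel '[[[0,-0.22,0.003,0],[0,-0.22,0.003,0],[0,-0.22,0.003,0]]]'| egrep 'pos|^force'; python3 -m handwheel '[[[0,-0.22,0.003,0],[0,-0.22,0.003,0],[0,-0.22,0.003,0]]]'| egrep 'pos|^force'
```

```text
tcp_pos: [0.5095, 0.2948, 0.1209]
force: [3.4, -9.9, 22.1]
tcp_pos: [0.4911, 0.3012, 0.1203]
force: [-1.6, -7.1, 25.5]
```

```bash
python3 -m handwheel '[[[0,-0.22,-0.02,0],[0,-0.22,-0.02,0],[0,-0.22,-0.01,0]]]'; python3 -m handwheel '[[[0,-0.22,-0.01,0],[0,-0.22,-0.01,0],[0,-0.22,-0.01,0]]]'| egrep 'pos|^force'
```

```text
t: 16.12
tcp_pos: [0.4771, 0.3068, 0.1204]
tool_rot: [0.819, 0.574, 0.004, 0.003]
force: [0.6, -6.4, 15.3]
finger_gap: 0.361
gripper_force: 101.5
tcp_pos: [0.4585, 0.3131, 0.1201]
force: [-1.8, -2.3, 13.1]
```

```bash
python3 -m handwheel '[[[0,-0.22,0.01,0],[0,-0.22,0.01,0],[0,-0.22,0.01,0]]]' | egrep 'pos|^force'; python3 -m handwheel '[[[0,-0.22,0.01,0],[0,-0.22,0.01,0],[0,-0.22,0.01,0],[0,0,0,0]]]'| egrep 'pos|^force'
```

```text
tcp_pos: [0.4444, 0.3187, 0.1194]
force: [0.4, -3.1, 14.1]
tcp_pos: [0.4265, 0.3249, 0.1182]
force: [-2.8, -3.6, 15.4]
```

```bash
python3 -m handwheel '[[[0,0.1,0.02,0],[0,0.2,0,0],[0,0.2,-0.003,0],[0,0.2,-0.003,0],[0,0.2,-0.003,0]]]' | egrep 'pos|^force'; python3 -m handwheel '[[[0,0.2,-0.003,0],[0,0.2,-0.003,0],[0,0.2,-0.003,0]]]'| egrep 'pos|^force';python3 -m handwheel '[[[0,0.2,-0.003,0],[0,0.2,-0.003,0],[0,0.2,-0.003,0]]]'| egrep 'pos|^force'
```

```text
tcp_pos: [0.4484, 0.3171, 0.119]
force: [-3.0, -2.7, 20.4]
tcp_pos: [0.463, 0.3119, 0.1196]
force: [-3.4, -2.7, 22.0]
tcp_pos: [0.4774, 0.3069, 0.1201]
force: [-2.0, -3.6, 22.3]
```

```bash
python3 -m handwheel '[[[0,0.2,-0.006,0],[0,0.2,-0.006,0],[0,0.2,-0.006,0]]]' | egrep 'pos|^force'; python3 -m handwheel '[[[0,0.2,-0.008,0],[0,0.2,-0.008,0],[0,0.2,-0.008,0]]]'| egrep 'pos|^force';python3 -m handwheel '[[[0,0.2,-0.008,0],[0,0.2,-0.008,0],[0,0.2,-0.008,0]]]'| egrep 'pos|^force'
```

```text
tcp_pos: [0.4919, 0.3017, 0.1206]
force: [-2.6, -3.2, 19.5]
tcp_pos: [0.5059, 0.2968, 0.1208]
force: [-1.1, -2.8, 16.4]
tcp_pos: [0.52, 0.2918, 0.121]
force: [-1.6, -1.2, 13.4]
```

```bash
python3 -m handwheel '[[[0,0,0.04,0],[0,0,0.04,0]]]' | egrep 'pos|^force'; python3 -m handwheel '[[[0,0,0,0],[0,0,0,0]]]'| egrep 'pos|^force';python3 -m handwheel '[[[0,0,0,0],[0,0,0,0]]]'| egrep 'pos|^force|t:'
```

```text
tcp_pos: [0.5212, 0.2915, 0.1203]
force: [-2.3, -4.0, 22.2]
tcp_pos: [0.5211, 0.2915, 0.1204]
force: [-1.2, -3.1, 20.9]
t: 20.62
tcp_pos: [0.5212, 0.2915, 0.1204]
tool_rot: [0.819, 0.573, 0.004, 0.002]
force: [-0.8, -3.2, 19.8]
```

```bash
python3 -m handwheel '[[[0,0.2,-0.01,0],[0,0.2,-0.01,0],[0,0.2,-0.01,0]]]' | egrep 'pos|^force'; python3 -m handwheel '[[[0,0.2,-0.01,0],[0,0.2,-0.01,0],[0,0.2,-0.01,0],[0,0,0,0]]]'| egrep 'pos|^force'; python3 snap.py w4
cat > held.py <<'E'
from h import *
import pickle,sys
cp=camera_params("wrist");s3,p3,d3=pickle.load(open(sys.argv[1]+".pkl","rb"));C3=cloud(cp,d3,s3)
T=T_of({'extrinsics':np.eye(4)});T=np.eye(4);T[:3,:3]=R.from_quat(s3['tool_rot']).as_matrix();T[:3,3]=s3['tcp_pos']
L=(C3-T[:3,3])@T[:3,:3]
for lo,hi in((-.055,-.03),(-.01,.025)):
    q=L[(L[:,:,2]>lo)&(L[:,:,2]<hi)&(abs(L[:,:,0])<.06)&(abs(L[:,:,1])<.036)]
    q=q[abs(q[:,2]-np.median(q[:,2]))<.004]
    c=q.mean(0);print(len(q),c.round(4),cv2.minAreaRect(q[:,:2].astype(np.float32)),np.linalg.lstsq(np.c_[q[:,:2]-c[:2],np.ones(len(q))],q[:,2],rcond=None)[0])
E
python3 held.py w3; python3 held.py w4
```

```text
tcp_pos: [0.5345, 0.2868, 0.1205]
force: [-2.0, -0.5, 16.7]
tcp_pos: [0.5492, 0.2814, 0.1206]
force: [-0.4, -1.0, 13.4]
21.5 [0.54923313 0.28139996 0.12056636] [0.81951023 0.57304849 0.00407124 0.0013555 ]
6575 [ 0.0037  0.0003 -0.0429] ((0.0010016076266765594, -0.0001164264976978302), (0.032285887748003006, 0.07188352942466736), 1.5292139053344727) [ 0.02845279 -0.00036197 -0.04286118]
8867 [0.0278 0.0002 0.0098] ((0.021115217357873917, 0.00010452792048454285), (0.06652038544416428, 0.05107170343399048), 89.35203552246094) [0.01346654 0.00154745 0.00979579]
6590 [ 0.0036  0.0003 -0.0429] ((0.000667857937514782, 0.00014556944370269775), (0.0718626081943512, 0.032199349254369736), 88.62666320800781) [ 0.02966865  0.00204704 -0.04287693]
8877 [0.0278 0.0002 0.0097] ((0.02133130095899105, 0.00012943893671035767), (0.06641026586294174, 0.05048392340540886), 89.2988510131836) [0.0131253  0.00161688 0.00974951]
```

```bash
python3 -m handwheel '[[[0,-0.1,-0.6,0],[-0.5,-0.4,-0.6,0],[-0.9,-0.7,-0.6,0],[-0.9,-0.7,-0.6,0],[-0.9,-0.5,0,0],[-0.6,0,0,0],[0,0,0,0]]]' | egrep 'pos|^force|t:'; python3 snap.py w5
```

```text
t: 22.42
tcp_pos: [0.4566, 0.2113, 0.1771]
tool_rot: [0.82, 0.573, -0.0, -0.0]
force: [0.6, -0.4, -4.4]
22.425 [0.45659467 0.21132482 0.17710671] [ 8.19796378e-01  5.72654934e-01 -3.99251894e-04 -2.58021334e-04]
```

View pics/w5.png

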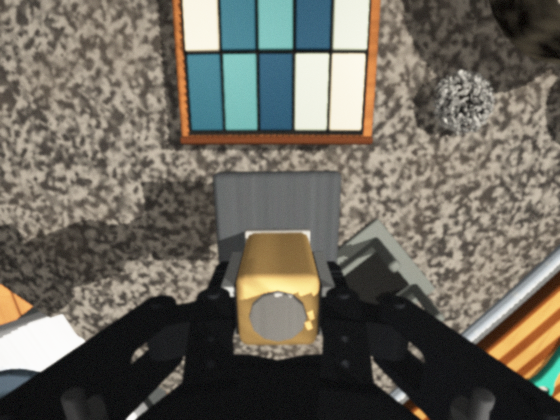

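Near column fills rows 53–131 and the far column rows 0–50. Tile boundaries are at columns about 186, 222, 258, 294, 330 and 366.

```bash
cat > tiles.py <<'E'
from h import *
import pickle,sys
a=np.radians(-20.1);u=np.array([np.cos(a),np.sin(a)]);v=np.array([-u[1],u[0]]);o=np.array([.4995,.331])
cp=camera_params("wrist")
for f in sys.argv[1:]:
    s,p,d=pickle.load(open(f+".pkl","rb"));C=cloud(cp,d,s).reshape(-1,3);C=C[d.ravel()>0]
    L=np.c_[(C[:,:2]-o)@u,(C[:,:2]-o)@v,C[:,2]]
    for vc in(-.032,.032):
        print(f,vc,[round(1e3*np.median(q[:,2]),2) if len(q:=L[(abs(L[:,0]-x)<.009)&(abs(L[:,1]-vc)<.02)&(abs(L[:,2]-.045)<.015)])>20 else None for x in(-.06,-.03,0,.03,.06)])
    # step profile across v, at each tile: edges of the near tiles by height
    for x in(-.06,0,.06):
        q=L[(abs(L[:,0]-x)<.01)&(L[:,2]>.02)&(L[:,2]<.07)]
        print(x,[(k,round(1e3*np.median(w[:,2]),1)) for k in range(-84,86,3) if len(w:=q[abs(q[:,1]*1e3-k)<1.5])>3])
E
python3 tiles.py w1 w5
python3 - <<'E'
from h import *
import pickle
a=np.radians(-20.1);u=np.array([np.cos(a),np.sin(a)]);v=np.array([-u[1],u[0]]);o=np.array([.4995,.331])
cp=camera_params("wrist");s,p,d=pickle.load(open("w5.pkl","rb"))
for uv in([186,51],[222,51],[276,51],[330,51],[366,51],[276,131]):
    X=plane(cp,[uv],.047,s)[0,:2]-o;print(uv,X@u,X@v)
E
```

```text
w1 -0.032 [np.float64(47.55), np.float64(48.5), np.float64(48.89), np.float64(49.85), np.float64(50.09)]
w1 0.032 [np.float64(47.68), np.float64(48.23), np.float64(49.26), np.float64(49.69), np.float64(50.07)]
-0.06 [(-75, np.float64(41.3)), (-72, np.float64(42.2)), (-69, np.float64(41.9)), (-66, np.float64(41.2)), (-63, np.float64(47.2)), (-60, np.float64(47.8)), (-57, np.float64(47.6)), (-54, np.float64(47.7)), (-51, np.float64(47.5)), (-48, np.float64(47.7)), (-45, np.float64(47.5)), (-42, np.float64(47.7)), (-39, np.float64(47.8)), (-36, np.float64(47.4)), (-33, np.float64(47.5)), (-30, np.float64(47.5)), (-27, np.float64(47.7)), (-24, np.float64(47.5)), (-21, np.float64(47.5)), (-18, np.float64(47.6)), (-15, np.float64(47.5)), (-12, np.float64(47.6)), (-9, np.float64(47.5)), (-6, np.float64(47.4)), (-3, np.float64(47.2)), (0, np.float64(42.3)), (3, np.float64(47.8)), (6, np.float64(47.7)), (9, np.float64(47.6)), (12, np.float64(47.9)), (15, np.float64(47.6)), (18, np.float64(47.7)), (21, np.float64(47.7)), (24, np.float64(47.6)), (27, np.float64(47.9)), (30, np.float64(47.9)), (
[... 5545 characters left out ...]
p.float64(46.9)), (-6, np.float64(46.7)), (-3, np.float64(46.4)), (0, np.float64(48.6)), (3, np.float64(50.1)), (6, np.float64(49.9)), (9, np.float64(50.0)), (12, np.float64(50.0)), (15, np.float64(50.1)), (18, np.float64(49.9)), (21, np.float64(49.8)), (24, np.float64(50.0)), (27, np.float64(49.9)), (30, np.float64(49.9)), (33, np.float64(49.9)), (36, np.float64(50.0))]
[186, 51] -0.07361461306965389 -0.0006676620633907504
[222, 51] -0.044022866928995645 -0.0011512604020833678
[276, 51] -1.31993620678781e-05 -0.0014648698645693082
[330, 51] 0.043964944069084855 -0.0012990500237399921
[366, 51] 0.07349966865231838 -0.0009159108702670969
[276, 131] -0.00015791777736330961 -0.06527269690543015
```

Near column now reads 44.8–46.9 mm in an even line, down about 3 mm, with all five tiles bedded. The far column is untouched. Next, the far column.

```bash
python3 -m handwheel '[[[0.9,0.36,0,0],[0.9,0.36,0,0],[0.9,0.36,0,0],[0.9,0.36,0.4,0],[0.9,0.36,0.5,0],[0.9,0.36,0.5,0],[0.9,0.37,0.5,0],[0,0,0,0]]]' | egrep 'pos|^force'; python3 -m handwheel '[[[0,0,0.06,0],[0,0,0.06,0],[0,0,0.06,0],[0,0,0.06,0],[0,0,0,0]]]'| egrep 'pos|^force|t:'
```

```text
tcp_pos: [0.5713, 0.3398, 0.1279]
force: [-1.0, -0.7, -4.3]
t: 24.1
tcp_pos: [0.5707, 0.3381, 0.1252]
tool_rot: [0.819, 0.573, 0.001, 0.0]
force: [0.6, -0.5, 1.1]
```

```bash
python3 -m handwheel '[[[0,0,0.06,0],[0,0,0.06,0],[0,0,0.06,0],[0,0,0.05,0],[0,0,0,0]]]' | egrep 'pos|^force'; python3 -m handwheel '[[[0,0,0.03,0],[0,0,0.03,0],[0,0,0,0]]]'| egrep 'pos|^force'
```

```text
tcp_pos: [0.5719, 0.3382, 0.1211]
force: [-1.1, -3.2, 10.3]
tcp_pos: [0.5725, 0.3382, 0.1206]
force: [-1.5, -3.1, 14.3]
```

```bash
python3 -m handwheel '[[[0,0,0.04,0],[0,0,0.02,0],[0,-0.2,0,0],[0,-0.2,0,0],[0,-0.2,0,0]]]' | egrep 'pos|^force'; python3 -m handwheel '[[[0,-0.2,-0.003,0],[0,-0.2,-0.003,0],[0,-0.2,-0.003,0]]]'| egrep 'pos|^force';python3 -m handwheel '[[[0,-0.2,-0.003,0],[0,-0.2,-0.003,0],[0,-0.2,-0.003,0]]]'| egrep 'pos|^force'
```

```text
tcp_pos: [0.5614, 0.3428, 0.1207]
force: [4.2, -7.0, 17.0]
tcp_pos: [0.5456, 0.348, 0.1205]
force: [-0.3, -3.4, 19.0]
tcp_pos: [0.5327, 0.3528, 0.121]
force: [3.9, -8.6, 16.9]
```

```bash
python3 -m handwheel '[[[0,-0.2,-0.003,0],[0,-0.2,-0.003,0],[0,-0.2,-0.003,0]]]' | egrep 'pos|^force'; python3 -m handwheel '[[[0,-0.2,0,0],[0,-0.2,0,0],[0,-0.2,0,0]]]'| egrep 'pos|^force';python3 -m handwheel '[[[0,-0.2,0,0],[0,-0.2,0,0],[0,-0.2,0,0]]]'| egrep 'pos|^force|t:'
```

```text
tcp_pos: [0.5168, 0.3581, 0.1206]
force: [-1.1, -4.7, 19.1]
tcp_pos: [0.5033, 0.3631, 0.1205]
force: [3.3, -8.2, 17.2]
t: 27.6
tcp_pos: [0.4877, 0.3684, 0.1199]
tool_rot: [0.819, 0.574, 0.002, 0.002]
force: [-1.9, -4.3, 17.2]
```

```bash
python3 -m handwheel '[[[0,-0.2,0.005,0],[0,-0.2,0.005,0],[0,-0.2,0.005,0],[0,-0.2,0.005,0]]]' | egrep 'pos|^force'; python3 -m handwheel '[[[0,-0.2,0.006,0],[0,-0.2,0.006,0],[0,-0.2,0.006,0],[0,-0.2,0.006,0],[0,0,0.01,0],[0,0,0,0]]]'| egrep 'pos|^force|t:'
```

```text
tcp_pos: [0.4706, 0.3747, 0.1192]
force: [1.8, -7.3, 15.5]
t: 28.85
tcp_pos: [0.4485, 0.3824, 0.1178]
tool_rot: [0.819, 0.573, 0.0, 0.001]
force: [-3.3, -3.4, 17.5]
```

```bash
python3 -m handwheel '[[[0,0.1,0.02,0],[0,0.2,-0.006,0],[0,0.2,-0.006,0],[0,0.2,-0.006,0],[0,0.2,-0.006,0]]]' | egrep 'pos|^force'; python3 -m handwheel '[[[0,0.2,-0.005,0],[0,0.2,-0.005,0],[0,0.2,-0.005,0],[0,0.2,-0.005,0]]]'| egrep 'pos|^force';python3 -m handwheel '[[[0,0.2,0,0],[0,0.2,0,0],[0,0.2,0,0],[0,0.2,0,0],[0,0.2,0,0]]]'| egrep 'pos|^force'
```

```text
tcp_pos: [0.4701, 0.3748, 0.1187]
force: [-4.0, -3.7, 21.4]
tcp_pos: [0.4895, 0.3678, 0.1197]
force: [-3.4, -5.4, 22.9]
tcp_pos: [0.5136, 0.3592, 0.1203]
force: [-2.3, -4.5, 22.2]
```

```bash
python3 -m handwheel '[[[0,0.2,-0.002,0],[0,0.2,-0.002,0],[0,0.2,-0.002,0],[0,0.2,-0.002,0],[0,0.2,-0.002,0]]]' | egrep 'pos|^force'; python3 -m handwheel '[[[0,0.2,-0.002,0],[0,0.2,-0.002,0],[0,0.2,-0.002,0],[0,0.2,-0.002,0],[0,0.2,-0.002,0]]]'| egrep 'pos|^force|t:'
```

```text
tcp_pos: [0.5374, 0.3507, 0.1204]
force: [-2.0, -4.4, 19.8]
t: 31.85
tcp_pos: [0.5609, 0.3423, 0.1203]
tool_rot: [0.819, 0.573, 0.003, 0.002]
force: [-2.1, -3.3, 17.3]
```

```bash
python3 -m handwheel '[[[0,0,-0.5,0],[0,0,-0.8,0],[-0.8,-0.3,-0.8,0],[-0.9,-0.3,-0.5,0],[-0.9,-0.3,0,0],[-0.9,-0.3,0,0],[-0.9,-0.3,0,0],[-0.9,-0.3,0,0],[-0.9,-0.3,0,0],[-0.9,0,0,0],[0,0,0,0]]]' | egrep 'pos|^force|t:'; python3 snap.py w6; python3 tiles.py w6 | grep w6
```

```text
t: 33.22
tcp_pos: [0.4469, 0.193, 0.1802]
tool_rot: [0.82, 0.573, -0.001, -0.001]
force: [0.2, -0.1, -4.3]
33.225 [0.44687169 0.19302946 0.18017334] [ 8.19898783e-01  5.72507320e-01 -9.58262811e-04 -6.60499493e-04]
w6 -0.032 [np.float64(44.75), np.float64(45.26), np.float64(45.77), np.float64(46.31), np.float64(46.82)]
w6 0.032 [np.float64(44.65), np.float64(45.22), np.float64(45.66), np.float64(46.13), np.float64(46.92)]
```

All ten tiles now follow the bedded line. Returning the roller to the caddy.

```bash
python3 held.py w6; python3 -m handwheel '[[[0,0,-0.2,-0.97],[0,0,-0.2,-0.97],[0,0,-0.2,-0.97],[0,0,0,-0.97],[0,0,0,-0.97],[0,0,0,-0.97],[0,0,0,-1],[-0.8,0.16,0,0],[-0.8,0.16,0,0],[-0.8,0.16,0,0],[-0.8,0.16,0,0],[-0.8,0.16,0,0],[-0.8,0.16,0,0],[-0.83,0.19,0,0],[0,0,0,0],[0,0,0,0]]]'; python3 snap.py w7; python3 held.py w7
```

```text
6606 [ 0.0037  0.0003 -0.0429] ((0.0007999958470463753, 0.00013697892427444458), (0.07193601131439209, 0.03246003016829491), 88.31745910644531) [ 0.03066758  0.00095561 -0.04286342]
8876 [0.0278 0.0001 0.0098] ((0.02103336714208126, 7.90916383266449e-05), (0.06646861135959625, 0.05109443888068199), 89.40910339355469) [0.01305585 0.00089921 0.00978349]
t: 35.28
tcp_pos: [0.5248, 0.0725, 0.1955]
tool_rot: [0.568, 0.823, -0.0, -0.001]
force: [0.6, -0.4, -4.5]
finger_gap: 0.361
gripper_force: 99.6
35.275 [0.52480391 0.07251576 0.19546318] [ 5.67546844e-01  8.23340799e-01 -1.44749427e-04 -6.98414492e-04]
6584 [ 0.0037 -0.0004 -0.0428] ((0.0010007405653595924, 6.328150629997253e-05), (0.07182633876800537, 0.032228562980890274), 89.19886779785156) [ 0.03113597 -0.00194685 -0.04283906]
8885 [ 0.0279 -0.0008  0.0098] ((0.021137867122888565, -0.0008077137172222137), (0.0664612203836441, 0.050857651978731155), 89.5149154663086) [0.01218936 0.00138881 0.00981839]
```

View pics/w7.png

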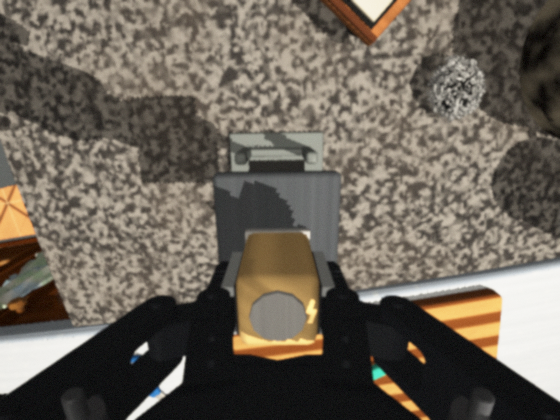

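The view matches the one right after lifting: the roller is centred over the caddy, posts at (240,157) and (312,157).

```bash
python3 -m handwheel '[[[0,-0.05,0.5,0],[0,0,0.6,0],[0,0,0.6,0],[0,0,0.5,0],[0,0,0.4,0],[0,0,0.4,0],[0,0,0.4,0],[0,0,0.4,0],[0,0,0.3,0],[0,0,0.15,0],[0,0,0,0]]]'; python3 -m handwheel '[[[0,0,0.06,0],[0,0,0.06,0],[0,0,0.04,0],[0,0,0,0],[0,0,0,0]]]'
```

```text
t: 36.7
tcp_pos: [0.5241, 0.0721, 0.0892]
tool_rot: [0.567, 0.823, -0.0, -0.0]
force: [-0.1, 0.4, -4.1]
finger_gap: 0.36
gripper_force: 99.7
t: 37.33
tcp_pos: [0.5242, 0.0721, 0.0855]
tool_rot: [0.567, 0.823, 0.0, 0.0]
force: [0.5, 0.7, -3.6]
finger_gap: 0.362
gripper_force: 99.7
```

```bash
python3 -m handwheel '[[[0,0,0.04,0],[0,0,0.02,0],[0,0,0,0]]]' | egrep 'pos|^force'; python3 -m handwheel '[[[0,0,0,0],[0,0,0,0],[0,0,0,0],[0,0,0,0],[0,0,0,0]]]' 80
```

```text
tcp_pos: [0.5242, 0.0721, 0.0845]
force: [-1.8, 0.4, 4.0]
t: 38.33
tcp_pos: [0.5242, 0.0721, 0.0839]
tool_rot: [0.567, 0.824, 0.0, -0.0]
force: [0.6, -0.4, 0.6]
finger_gap: 0.934
gripper_force: 0.0
```

Seated and released; retreating straight up and checking.

```bash
python3 -m handwheel '[[[0,0,-0.4,0],[0,0,-0.8,0],[0,0,-0.9,0],[0,0,-0.9,0],[0,0,-0.9,0],[0,0,-0.9,0],[0,0,-0.9,0],[0,0,-0.2,0],[0,0,0,0],[0,0,0,0]]]' | egrep 'pos|^force|t:'; python3 snap.py w8
python3 - <<'E'
from h import *
import pickle
cp=camera_params("wrist");s2,p2,d2=pickle.load(open("w8.pkl","rb"));C2=cloud(cp,d2,s2)
for lo,hi in((.115,.14),(.068,.085)):
    m=((C2[:,:,2]>lo)&(C2[:,:,2]<hi));m[:, :120]=0;m[:,430:]=0;m[:100]=0;m[310:]=0
    n,l,st,ce=cv2.connectedComponentsWithStats(m.astype(np.uint8));i=1+st[1:,4].argmax()
    P=C2[l==i];print(lo,st[i],cv2.minAreaRect(P[:,:2].astype(np.float32)),np.median(P,0))
E
```

```text
t: 39.58
tcp_pos: [0.5234, 0.0721, 0.2305]
tool_rot: [0.567, 0.824, -0.001, -0.001]
force: [0.2, 0.7, 0.3]
39.575 [0.52341108 0.07210577 0.23051737] [ 5.67308440e-01  8.23504773e-01 -5.26727907e-04 -8.63220057e-04]
0.115 [ 260  187   38   39 1423] ((0.5233423709869385, 0.07224183529615402), (0.03167711943387985, 0.03230984881520271), 21.57095718383789) [0.52259737 0.07459543 0.12684014]
0.068 [ 244  147   69   90 4198] ((0.5233750939369202, 0.07230021804571152), (0.06667082011699677, 0.09189216047525406), 21.171937942504883) [0.51813877 0.08687572 0.07470514]
```

View pics/w8.png

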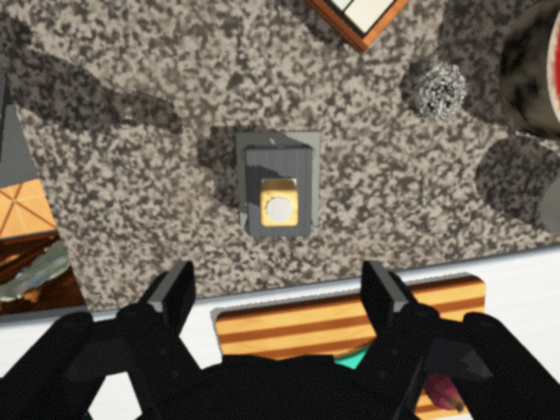

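The roller hangs upright in its caddy, grip at (279,208), at the same heights as at the start (126.8 and 74.7 mm). The steel wool is unmoved at (440,90) and the gripper is clear.

```bash
python3 -c "from station import sign_off;print(sign_off())"
```

```text
the job is handed in; nothing more can be done
None
```

I handed the job in at about 40 s: the depth image shows all ten tiles down about 3 mm in an even line, the highest force I read on the tiles was about 30 N, and the roller hangs upright in its caddy, released, with the other things left alone.

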